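# Shim the rocking plate shaker

### The job

The white plate shaker rocks because the foot at one corner is too short, and a wooden wedge lies on the bench beside that corner. With the fingertips, push the wedge thin edge first along the bench under the short foot until it is snug and carries that corner, without jacking the shaker up or shoving it along; then press down on top of the shaker at that corner, firmly but not hard, to show that it no longer rocks, and let go. Do not pick up the wedge or the shaker, and leave the tip box, bottle and beaker alone.

Things in the scene. Friction and masses are not known exactly. Their poses are not given: they have to be found in the camera images.
- shaker: Low white laboratory shaker, loose, about 2.6 kg. Origin: on the bench under its centre, x and y along its sides, z up. Housing 230 (x) x 200 (y) mm, underside 14, top 64 mm above the bench; platform 130 x 110 mm centred on top, 98 mm high. Blue panel with dial on its +x face. Black feet 24 mm across at x +-90, y +-75 mm; the +x +y one is 7 mm short. It stands level on the other three.
- short_foot (a point): Centre of the underside of the short foot (disc 24 mm across), 7 mm above the bench; 25 mm in from the two housing sides. Unshimmed, 2 to 3 N pressed down above it rocks the shaker 3.5 degrees. The wedge starts off the shaker's +y side, thin edge 30 to 70 mm outside it, pointing at this foot within about 10 degrees.
- top_corner (a point): Point on the flat top of the housing, 64 mm above the bench, right above the short foot: the place to press. 25 mm from the platform in x, 20 mm in y.
- wedge: Plain wooden wedge, loose, 110 long (x) x 60 wide (y) mm, about 60 g. Origin: centre of its underside, z up. Its -x end is the thin edge, 2 mm high; the top rises evenly to 15.5 mm at the +x end, an upright heel face to push on. Slides with under 1 N.
- wedge_tip (a point): Middle of the wedge's thin edge, at bench height. The wedge meets the foot when this is about 30 mm past the foot's centre; then the push rises within a few mm to 5 N and more. Above about 8 N the shaker slides along with it. Friction keeps the wedge in place.
- wedge_heel (a point): Middle of the wedge's heel face, 8 mm above the bench.
- tip_box: Bystander: white box with pale yellow lid, 120 by 85 by 68 mm high, origin under its centre. Stands clear of the work.
- bottle: Bystander: brown bottle 60 mm across, 120 mm high, origin under its centre.
- beaker: Bystander: glass beaker 70 mm across, 85 mm high, origin under its centre.
Not all that is in view belongs to the job. Several things look just like the wedge: the one meant starts farthest from the robot's base.

How it is judged:
On the way, in this order (a step that is already met when the one before it is completed fails the run):
1. the wedge's thin edge has passed under the middle of the short foot (x of wedge_tip in the frame of shaker between 0.058 and 0.122 m and y of wedge_tip in the frame of shaker below 0.075 m), for 0.1 s.
2. pressed down over the short foot, the shaker bears on the wedge and stays level (x of wedge_tip in the frame of shaker between 0.058 and 0.122 m and contact force between the fingers and shaker above 4 N and contact force between wedge and shaker above 2 N and angle between shaker's own z axis and vertical below 0.0105 rad), for 0.2 s.
At the end, for the whole second after the job is handed in: The wedge lies flat on the bench, its thin edge under and past the middle of the short foot (10 to 70 mm past, within 32 mm sideways), touching the foot and carrying some weight (over 0.3 N); the shaker is level within 0.6 degrees and all is at rest (x of wedge_tip in the frame of shaker between 0.058 and 0.122 m and y of wedge_tip in the frame of shaker between 0.005 and 0.065 m and contact force between wedge and shaker above 0.3 N and angle between shaker's own z axis and vertical below 0.0105 rad and height (world z) of wedge below 0.005 m and linear speed of each of shaker, wedge below 0.01 m/s).
It fails at once if the wedge is lifted off the bench or tipped up (height (world z) of wedge above 0.012 m or angle between wedge's own z axis and vertical above 0.2 rad).
It fails at once if the shaker is lifted, tipped far over or shoved more than 20 mm (distance of shaker from where it was at the start of the episode above 0.02 m or angle between shaker's own z axis and vertical above 0.12 rad).
It fails at once if the shaker is pressed with more than 60 N (contact force between the fingers and shaker above 60 N).
It fails at once if the tip box, bottle or beaker is moved more than 15 mm (distance of any of tip_box, bottle, beaker from where it was at the start of the episode above 0.015 m).
It also fails if it takes over 51 s, if anything falls off the work surface, if the arm or the gripper's body presses on something with over 40 N, if the wrist force passes 120 N, or if a joint passes its speed limit or range.

### The arm

A 7-joint arm with a two-finger parallel gripper is mounted at the origin on the work surface. World frame = base frame: x ahead of the robot, y to its left, z up, the work surface at z = 0. Lengths are in m, angles in rad, forces in N, time in s.
With the tool pointing down it reaches from about 0.425 to 0.825 m from the base axis. Payload 3.6 kg.
Tool frame: the origin (TCP) lies midway between the tips of the shut fingers; the grasp point (between the pads) lies 19 mm behind it; z points along the fingers, y is the line along which they close (so a half turn about z gives the same grasp; the last joint's range is limited). The gripper opens to 93 mm and grips with 3 to 60 N. Pads are 15 mm wide; open, the fingers measure 128 mm over their backs; the gripper's body (75 mm by 188 mm) begins 65 mm behind the grasp point.
Start: joints at [-1.19, 0.615, -0.013, 1.423, 0.008, 1.103, -0.04], TCP at [0.257, 0.597, 0.219] pointing down, gripper open.
Joint ranges: [-3.12, 3.12], [-0.3, 2.06], [-1.34, 1.32], [0.26, 2.42], [-1.36, 4.5], [0.01, 1.98], [-2.84, 2.84]. Speed limits (rad/s): [2.79, 2.79, 3.14, 3.14, 3.14, 3.14, 3.14].

### API

Orientations are given as a unit quaternion [w, x, y, z].
In Python, from cell import bot, read_camera gives the robot as it stands. The module is installed in compiled form; this text tells all that it offers.
- The arm moves only by the shell command python3 -m inch 'ROWS'. ROWS is JSON, a list that holds one entry, the list of rows, each a list of 7 numbers: the turn, a rotation vector about the tool's x, y, z in rad, then the shift along the tool's x, y, z in cm, then the finger opening in cm, from 0 to 9.3. A call has exactly 10 rows; each row is the pose to reach, as a shift and turn from the pose commanded when the call began, along the tool's axes at that moment; what a row does not reach only later rows make up. A row lasts 1/10 s, in which the tool goes at most 50 mm and 8.59 degrees, less where a joint would pass 70% of its speed; a pose out of reach is approached as far as the arm can. A call with a gripper value outside its range is refused whole. The fingers move at their own pace and stop on an object; the grip force is fixed at half the most. Time passes only in rows, so rows that repeat a pose let the fingers close, or fill a call up. It gives the time, the measured TCP pose, the force, the opening and the grip force at its end, in the units of the state.
- bot.get_state(): the state, without advancing time (a new reading comes with each control period).
- read_camera(name): name is "scene" or "side" or "wrist"; returns a dict with "img" (384x512x3 uint8, blue, green, red), "camera_matrix" (3x3 intrinsics, pixels), "eye" and "orientation" of the camera in the world. Camera axes: x right, y down, z forward; pixel columns grow to the right and rows downward; lengths in m; the calibration is good to about 2 mm. A picture is of the moment at which its call begins. There is no depth.
- bot.sign_off(): hands the job in; it is judged then, once.
The state is a dict: "t": time; "q": joint angles; "joint_vel": joint speeds; "joint_torque": joint torques, N m; "tool_pos": TCP position; "eef_rot": TCP orientation; "contact_force": force on the tool from outside, world axes, zero at the start; "torque": the same for the moment, N m; "opening": finger opening in m; "finger_force": force on a finger pad.
Only numpy, scipy, OpenCV 4.12 (cv2) and the standard library are available. Lean on these libraries where they do the work, as an engineer would, in place of code of your own. Each camera call takes 0.05 s, during which the arm holds its last target. There are 200 camera calls.

## Working session

There is one attempt and no reset: what is moved stays moved. The work goes in short steps, Python scripts to look and compute and a shell command to move; the robot and the scene stay as the last step left them, time stands still between calls to the robot, and variables do not carry over. Pictures are saved under pics/ and viewed, at most 10 in all, crops included, and the job is handed in when it is done.

```bash
mkdir -p pics; cat > h.py <<'E'
import numpy as np, cv2
from cell import bot, read_camera
from scipy.spatial.transform import Rotation as R
def rot(q): return R.from_quat([q[1],q[2],q[3],q[0]]).as_matrix()
def snap(n,f):
    c=read_camera(n); cv2.imwrite('pics/'+f,c['img']); np.savez('pics/'+f+'.npz',K=c['camera_matrix'],e=c['eye'],o=c['orientation']); return c
def ray(f,u,v):
    d=np.load('pics/'+f+'.npz'); K=d['K']; r=rot(d['o'])@np.linalg.solve(K,[u,v,1]); return d['e'],r
def at(f,u,v,z=0):
    e,r=ray(f,u,v); return e+r*(z-e[2])/r[2]
def tri(a,b):
    A=[];B=[]
    for e,r in (ray(*a),ray(*b)):
        r=r/np.linalg.norm(r);P=np.eye(3)-np.outer(r,r);A.append(P);B.append(P@e)
    return np.linalg.lstsq(np.vstack(A),np.hstack(B),rcond=None)[0]
def totool(dw):
    "world shift (m) -> tool axes cm"
    return rot(bot.get_state()['eef_rot']).T@np.array(dw)*100
E
python3 - <<'E'
from h import *
a=snap('scene','scene0.png');b=snap('side','side0.png')
print(a['eye'],b['eye'],a['img'].shape)
s=bot.get_state();print({k:np.round(v,3) for k,v in s.items()})
E
```

```text
[1.11150677 0.94009718 0.92847851] [ 0.40963242 -0.87330247  0.74167978] (384, 512, 3)
{'t': np.float64(0.1), 'q': array([-1.191,  0.616, -0.013,  1.425,  0.008,  1.103, -0.04 ]), 'joint_vel': array([ 0.001, -0.003, -0.   , -0.002, -0.   ,  0.001, -0.001]), 'joint_torque': array([ 1.0000e-03, -4.6004e+01,  2.1000e-01, -1.6625e+01, -6.1000e-02,
        1.7000e-02,  0.0000e+00]), 'tool_pos': array([0.257, 0.596, 0.218]), 'eef_rot': array([-0.   ,  0.202,  0.979, -0.001]), 'contact_force': array([ 0.207,  0.784, -0.324]), 'torque': array([ 0.   ,  0.038, -0.002]), 'finger_force': np.float64(0.0), 'opening': np.float64(0.093)}
```

View pics/scene0.png

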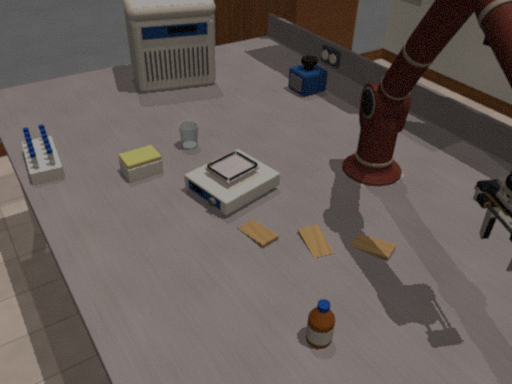

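View pics/side0.png

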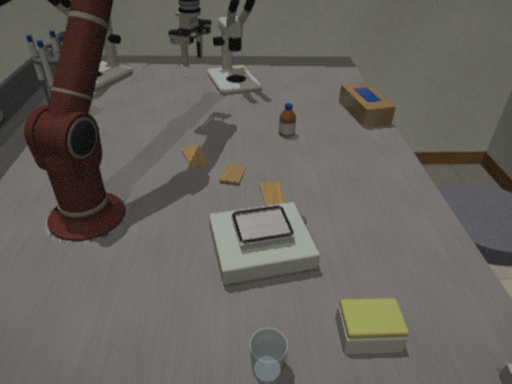

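The scene view shows the shaker at about (232,182) with its blue panel facing lower left. There are three wedges, at (258,233), (316,241) and (374,246), and the bottle is at (320,325). I'll enlarge both views to measure.

```bash
python3 - <<'E'
from h import *
a=cv2.imread('pics/scene0.png')[140:260,180:340];b=cv2.imread('pics/side0.png')[170:290,190:330]
cv2.imwrite('pics/c1.png',cv2.resize(a,None,fx=5,fy=5,interpolation=cv2.INTER_CUBIC))
cv2.imwrite('pics/c2.png',cv2.resize(b,None,fx=5,fy=5,interpolation=cv2.INTER_CUBIC))
for p in [(258,233),(316,241),(374,246),(320,342),(232,182),(190,145),(141,170)]: print(p,at('scene0.png',*p)[:2].round(3))
E
```

```text
(258, 233) [0.514 0.074]
(316, 241) [0.393 0.189]
(374, 246) [0.267 0.29 ]
(320, 342) [0.598 0.459]
(232, 182) [ 0.448 -0.18 ]
(190, 145) [ 0.46  -0.459]
(141, 170) [ 0.674 -0.398]
```

View pics/c1.png

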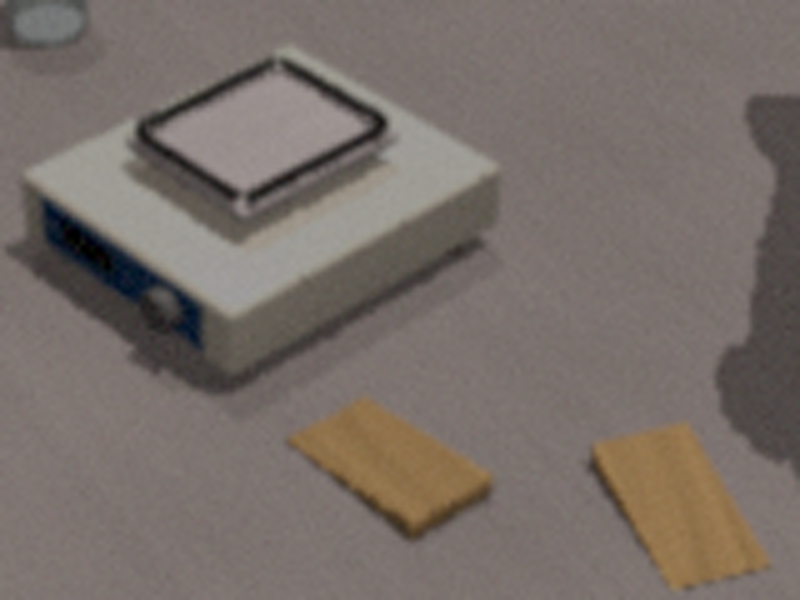

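View pics/c2.png

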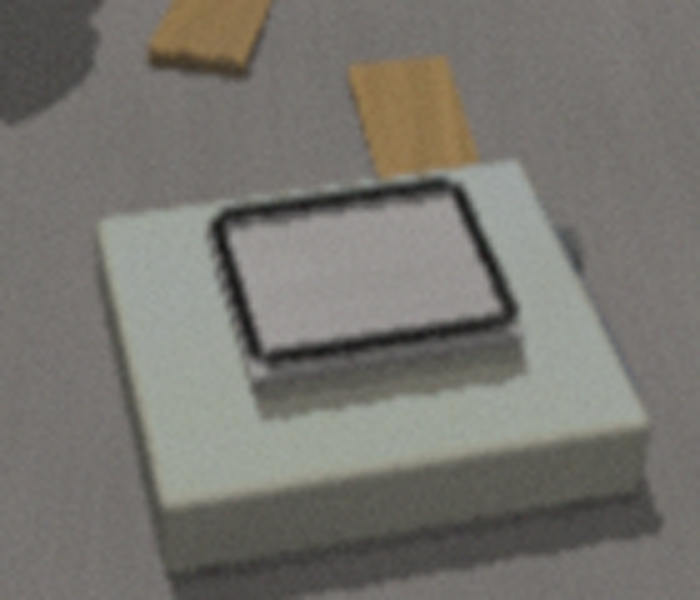

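The enlarged scene shows the shaker's top corners at c1 (28,180), (232,312), (498,170) and (285,48). The wedge has its thin edge between (290,440) and (365,400), and its heel between (415,535) and (492,492). In the side crop the +x+y corner is at (518,163), and the heel top runs from (350,65) to (445,57).

```bash
cat >> h.py <<'E'
A=lambda u,v:('scene0.png',180+(u-2)/5,140+(v-2)/5)
B=lambda u,v:('side0.png',190+(u-2)/5,170+(v-2)/5)
E
python3 - <<'E'
from h import *
pa=[(28,180),(232,312),(498,170),(285,48)];pb=[(648,428),(518,163),(100,222),(165,505)]
T=np.array([tri(A(*p),B(*q)) for p,q in zip(pa,pb)]);print('tri',T.round(4))
Q=np.array([(at(*A(*p),.064)+at(*B(*q),.064))/2 for p,q in zip(pa,pb)]);print('pl',Q.round(4))
M=np.array([(115,-100),(115,100),(-115,100),(-115,-100)])/1e3
c=Q[:,:2].mean(0);H=M.T@(Q[:,:2]-c);th=np.arctan2(H[0,1]-H[1,0],H[0,0]+H[1,1])
Rm=np.array([[np.cos(th),-np.sin(th)],[np.sin(th),np.cos(th)]])
print('c',c,'th',np.degrees(th),'foot',c+Rm@[.09,.075],'res',(Q[:,:2]-c-M@Rm.T).round(4))
print('heel tri',tri(A(410,520),B(445,57)),tri(A(490,480),B(350,65)))
W=np.array([at(*A(290,440),.002),at(*A(365,400),.002),at(*A(490,480),.0155),at(*A(410,522),.0155)]);print(W.round(4))
tip=W[:2].mean(0)[:2];heel=W[2:].mean(0)[:2];d=tip-heel
print(tip,heel,np.linalg.norm(d),'dir',np.degrees(np.arctan2(d[1],d[0])),'-y shaker dir',np.degrees(th)-90)
for n,p in(('tip',tip),('heel',heel)):print(n,'in shaker',Rm.T@(p-c))
E
```

```text
tri [[ 0.5968 -0.2202  0.0547]
 [ 0.559  -0.0315  0.06  ]
 [ 0.3398 -0.0726  0.0577]
 [ 0.3782 -0.2654  0.0587]]
pl [[ 0.5981 -0.2186  0.064 ]
 [ 0.5596 -0.0322  0.064 ]
 [ 0.3427 -0.0731  0.064 ]
 [ 0.3806 -0.2639  0.064 ]]
c [ 0.47028098 -0.1469516 ] th 11.318589839775145 foot [ 0.54381075 -0.05574648] res [[-0.0045  0.0038]
 [-0.0038 -0.0059]
 [ 0.0048 -0.0016]
 [ 0.0035  0.0036]]
heel tri [0.53819254 0.12861256 0.01329452] [0.48021866 0.12337909 0.01170555]
[[0.5522 0.0256 0.002 ]
 [0.4957 0.0179 0.002 ]
 [0.4827 0.1268 0.0155]
 [0.5401 0.1319 0.0155]]
[0.52396627 0.02174778] [0.51138254 0.12934807] 0.10833361040522342 dir -83.3296262773193 -y shaker dir -78.68141016022486
tip in shaker [0.08575082 0.15488185]
heel in shaker [0.09452993 0.26285915]
```

```bash
python3 -m inch '[[[0,0,0.03,-0.8,-0.6,0,2],[0,0,0.12,-3,-2.2,0,2],[0,0,0.25,-7,-5.2,0,2],[0,0,0.38,-11,-8.1,0.5,2],[0,0,0.51,-15,-11,1,2],[0,0,0.64,-19,-14,2,2],[0,0,0.77,-23,-17,3,2],[0,0,0.88,-26.5,-19.5,4,2],[0,0,0.95,-28.5,-21,4.5,2],[0,0,1.0,-29.5,-21.7,5,2]]]'
python3 - <<'E'
from h import *
print(totool(np.array([.507,.167,.1])-bot.get_state()['tool_pos']))
E
```

```text
t: 1.1
tool_pos: [0.4437, 0.2769, 0.1685]
eef_rot: [0.001, 0.65, 0.76, -0.001]
contact_force: [-0.3, 0.2, -0.4]
opening: 0.0211
finger_force: 0.0
[-11.82077591   4.56039858   6.87382117]
```

```bash
python3 -m inch '[[[0,0,0.01,-0.5,0.2,0.3,2],[0,0,0.02,-2,0.8,1,2],[0,0,0.03,-4,1.6,2,2],[0,0,0.045,-6.2,2.4,3.4,2],[0,0,0.045,-8.4,3.2,4.8,2],[0,0,0.045,-10.2,3.9,5.8,2],[0,0,0.045,-11.2,4.3,6.5,2],[0,0,0.045,-11.6,4.5,6.8,2],[0,0,0.045,-11.7,4.5,6.8,2],[0,0,0.045,-11.7,4.5,6.8,2]]]'
python3 - <<'E'
from h import *
snap('wrist','w0.png')
s=bot.get_state();print(s['tool_pos'],s['eef_rot'],s['contact_force'])
E
```

```text
t: 2.1
tool_pos: [0.5055, 0.1743, 0.1009]
eef_rot: [-0.0, 0.663, 0.749, 0.0]
contact_force: [-0.5, -0.6, -0.1]
opening: 0.0202
finger_force: 0.0
[0.50546178 0.17437866 0.10106022] [-2.70521639e-04  6.63007654e-01  7.48612368e-01  5.48391536e-04] [-0.57599454 -0.2342355   0.68216128]
```

View pics/w0.png

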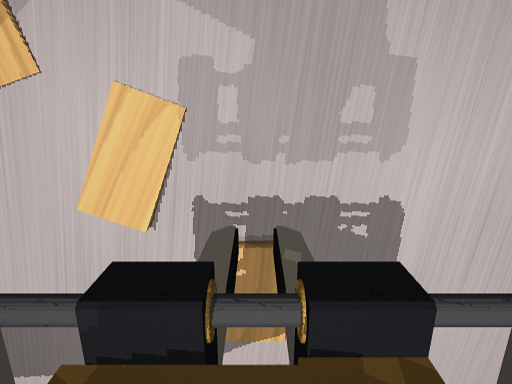

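The wrist view shows the target wedge between the fingers, with its heel edge at about (255,242), centred and square to the tool. The decoy wedge is at (130,155), clear to the left.

```bash
python3 - <<'E'
from h import *
for p in[(238,242),(274,242)]:print(at('w0.png',*p,.0155), at('w0.png',*p,0))
for p in[(224,343),(287,333)]:print(at('w0.png',*p,.002))
print(totool(np.array([.507,.165,.006])-bot.get_state()['tool_pos']))
E
```

```text
[0.49581088 0.13115971 0.0155    ] [0.49576959 0.12375409 0.        ]
[0.52676732 0.1349117  0.0155    ] [0.52863563 0.12773753 0.        ]
[0.49344694 0.01206725 0.002     ]
[0.5548799  0.03170433 0.002     ]
[-0.96034368  0.0349668   9.50495783]
```

```bash
python3 -m inch '[[[0,0,0,0,0,0.5,2],[0,0,0,0,0,1.8,2],[0,0,0,-0.3,0,3.6,2],[0,0,0,-0.6,0,5.4,2],[0,0,0,-0.9,0,7,2],[0,0,0,-0.9,0,8.2,2],[0,0,0,-0.9,0,9,2],[0,0,0,-0.9,0,9.4,2],[0,0,0,-0.9,0,9.5,2],[0,0,0,-0.9,0,9.5,2]]]'
python3 -m inch '[[[0,0,0,-0.2,0,0,2],[0,0,0,-0.8,0,0,2],[0,0,0,-1.5,0,0,2],[0,0,0,-2.2,0,0,2],[0,0,0,-3,0,0,2],[0,0,0,-3.8,0,0,2],[0,0,0,-4.6,0,0,2],[0,0,0,-5.3,0,0,2],[0,0,0,-5.8,0,0,2],[0,0,0,-6,0,0,2]]]'
```

```text
t: 3.15
tool_pos: [0.5071, 0.1642, 0.0059]
eef_rot: [0.0, 0.664, 0.748, 0.0]
contact_force: [0.4, -0.1, -0.6]
opening: 0.0201
finger_force: 0.0
t: 4.15
tool_pos: [0.514, 0.1035, 0.0057]
eef_rot: [0.0, 0.664, 0.748, -0.0]
contact_force: [0.3, 0.1, 0.4]
opening: 0.0199
finger_force: 0.5
```

```bash
python3 - <<'E'
from h import *
a=snap('scene','scene1.png')['img'][140:260,180:340]
cv2.imwrite('pics/c3.png',cv2.resize(a,None,fx=5,fy=5,interpolation=cv2.INTER_CUBIC))
E
```

```text
(no output)
```

View pics/c3.png

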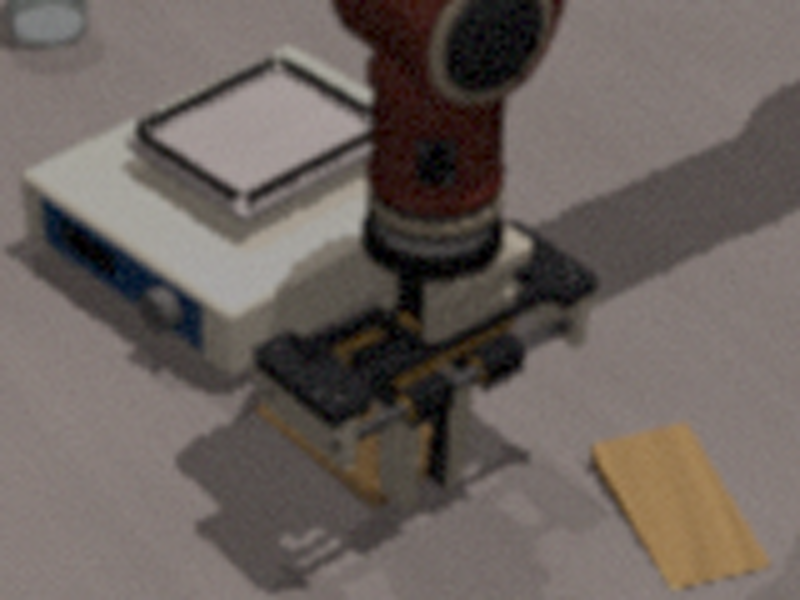

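The wedge's +x side is visible from about (262,408), the thin corner, to (383,502), the heel, and it is still in line with the fingers.

```bash
python3 - <<'E'
from h import *
c=np.array([.4703,-.147]);t=np.radians(11.3);Rm=np.array([[np.cos(t),-np.sin(t)],[np.sin(t),np.cos(t)]])
p=at(*A(262,408),.002)[:2];q=at(*A(383,504),0)[:2];d=p-q
print(p,q,np.linalg.norm(d),np.degrees(np.arctan2(d[1],d[0])),'sh',Rm.T@(p-c),Rm.T@(q-c))
E
```

```text
[ 0.5513192  -0.00756267] [0.53508668 0.097864  ] 0.10666900831962094 -81.2469191437531 sh [0.10677082 0.12085889] [0.11151093 0.22742252]
```

```bash
python3 -m inch '[[[0,0,0,-0.3,0,0,2],[0,0,0,-0.9,0.1,0,2],[0,0,0,-1.6,0.2,0,2],[0,0,0,-2.4,0.3,0,2],[0,0,0,-3.2,0.35,0,2],[0,0,0,-4,0.4,0,2],[0,0,0,-4.7,0.5,0,2],[0,0,0,-5.3,0.5,0,2],[0,0,0,-5.8,0.6,0,2],[0,0,0,-6,0.6,0,2]]]'
python3 -m inch '[[[0,0,0,-0.1,0,0,2],[0,0,0,-0.2,0,0,2],[0,0,0,-0.3,0,0,2],[0,0,0,-0.4,0,0,2],[0,0,0,-0.5,0,0,2],[0,0,0,-0.6,0,0,2],[0,0,0,-0.7,0,0,2],[0,0,0,-0.8,0,0,2],[0,0,0,-0.8,0,0,2],[0,0,0,-0.8,0,0,2]]]'
```

```text
t: 5.2
tool_pos: [0.5273, 0.0448, 0.0057]
eef_rot: [0.0, 0.664, 0.748, 0.0]
contact_force: [-0.7, 0.2, 0.2]
opening: 0.02
finger_force: 0.3
t: 6.2
tool_pos: [0.528, 0.0372, 0.0056]
eef_rot: [0.0, 0.664, 0.748, -0.0]
contact_force: [0.1, 0.5, -0.0]
opening: 0.0201
finger_force: 0.1
```

```bash
python3 -m inch '[[[0,0,0,-0.1,0,0,2],[0,0,0,-0.2,0,0,2],[0,0,0,-0.3,0,0,2],[0,0,0,-0.4,0,0,2],[0,0,0,-0.4,0,0,2],[0,0,0,-0.4,0,0,2],[0,0,0,-0.4,0,0,2],[0,0,0,-0.4,0,0,2],[0,0,0,-0.4,0,0,2],[0,0,0,-0.4,0,0,2]]]'
python3 -m inch '[[[0,0,0,-0.05,0,0,2],[0,0,0,-0.1,0,0,2],[0,0,0,-0.15,0,0,2],[0,0,0,-0.2,0,0,2],[0,0,0,-0.2,0,0,2],[0,0,0,-0.2,0,0,2],[0,0,0,-0.2,0,0,2],[0,0,0,-0.2,0,0,2],[0,0,0,-0.2,0,0,2],[0,0,0,-0.2,0,0,2]]]'
```

```text
t: 7.2
tool_pos: [0.5284, 0.0335, 0.0057]
eef_rot: [0.0, 0.664, 0.748, -0.0]
contact_force: [0.1, -0.4, 0.5]
opening: 0.0201
finger_force: 0.0
t: 8.2
tool_pos: [0.5286, 0.0322, 0.0057]
eef_rot: [-0.0, 0.664, 0.748, 0.0]
contact_force: [-0.4, 5.3, 1.3]
opening: 0.0198
finger_force: 2.6
```

```bash
python3 -m inch '[[[0,0,0,0.4,0,0,2],[0,0,0,1.5,0,0,2],[0,0,0,2.6,0,0,2],[0,0,0,3,0,-0.8,0],[0,0,0,3,0,-3,0],[0,0,0,3,0,-5.8,0],[0,0,0,3,0,-8.5,0],[0,0,0,3,0,-10.3,0],[0,0,0,3,0,-11.2,0],[0,0,0,3,0,-11.4,0]]]'
python3 - <<'E'
from h import *
c=snap('scene','scene2.png')['img'][140:260,180:340]
cv2.imwrite('pics/c4.png',cv2.resize(c,None,fx=5,fy=5,interpolation=cv2.INTER_CUBIC))
print(totool(np.array([.544,-.056,.08])-bot.get_state()['tool_pos']))
E
```

```text
t: 9.2
tool_pos: [0.5256, 0.0615, 0.1208]
eef_rot: [0.001, 0.664, 0.748, 0.001]
contact_force: [-0.3, 0.4, -0.6]
opening: 0.0005
finger_force: 0.0
[-11.88894268   0.46751415   4.02096566]
```

View pics/c4.png

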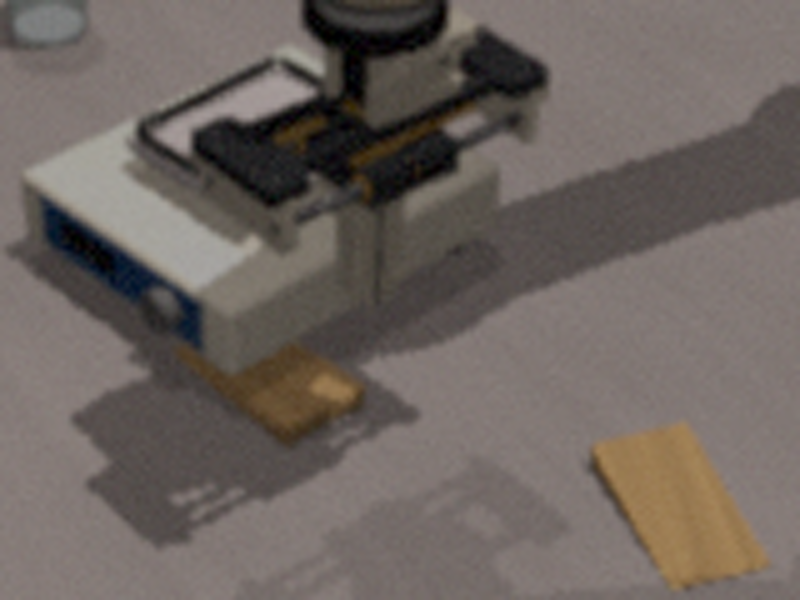

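The wedge sits under the +x+y corner, with its heel at about (290,440) to (362,395), and the shaker hasn't visibly moved. Next I move above the corner and press.

```bash
python3 -m inch '[[[0,0,0,-0.6,0,0,0],[0,0,0,-2.2,0,0,0],[0,0,0,-4.4,0.2,0,0],[0,0,0,-6.8,0.3,0.5,0],[0,0,0,-9,0.4,1.5,0],[0,0,0,-10.8,0.5,3,0],[0,0,0,-11.7,0.5,4,0],[0,0,0,-11.9,0.5,4.6,0],[0,0,0,-11.9,0.5,5,0],[0,0,0,-11.9,0.5,5,0]]]'
python3 -m inch '[[[0,0,0,0,0,0.1,0],[0,0,0,0,0,0.2,0],[0,0,0,0,0,0.3,0],[0,0,0,0,0,0.4,0],[0,0,0,0,0,0.5,0],[0,0,0,0,0,0.55,0],[0,0,0,0,0,0.6,0],[0,0,0,0,0,0.6,0],[0,0,0,0,0,0.6,0],[0,0,0,0,0,0.6,0]]]'
```

```text
t: 10.25
tool_pos: [0.5438, -0.0548, 0.069]
eef_rot: [-0.001, 0.663, 0.748, -0.0]
contact_force: [-0.6, 0.4, -0.8]
opening: 0.0007
finger_force: 0.0
t: 11.25
tool_pos: [0.5442, -0.0562, 0.0643]
eef_rot: [-0.0, 0.664, 0.748, 0.0]
contact_force: [-1.2, 0.6, 5.5]
opening: 0.0006
finger_force: 2.6
```

```bash
python3 -m inch '[[[0,0,0,0,0,0.03,0],[0,0,0,0,0,0.06,0],[0,0,0,0,0,0.1,0],[0,0,0,0,0,0.1,0],[0,0,0,0,0,0.1,0],[0,0,0,0,0,0.1,0],[0,0,0,0,0,0.1,0],[0,0,0,0,0,0.1,0],[0,0,0,0,0,0.1,0],[0,0,0,0,0,0.1,0]]]'
```

```text
t: 12.25
tool_pos: [0.5442, -0.0561, 0.0642]
eef_rot: [0.0, 0.664, 0.748, 0.0]
contact_force: [-3.3, 0.4, 11.4]
opening: 0.0005
finger_force: 5.4
```

It takes 11 N with no give, so I let go and check.

```bash
python3 -m inch '[[[0,0,0,0,0,-0.1,0],[0,0,0,0,0,-0.3,0],[0,0,0,0,0,-0.8,0],[0,0,0,0,0,-2,0],[0,0,0,0.8,0,-4,0],[0,0,0,2.5,0,-6.5,0],[0,0,0,4.5,0,-9,0],[0,0,0,6.5,0,-11,0],[0,0,0,7.6,0,-12,0],[0,0,0,8,0,-12,0]]]'
python3 -m inch '[[[0,0,0,0.8,0,0,0],[0,0,0,3,0,0,0],[0,0,0,6,0,0,0],[0,0,0,9,0,0,0],[0,0,0,12,0,0,0],[0,0,0,14,0,0,0],[0,0,0,15,0,0,0],[0,0,0,15,0,0,0],[0,0,0,15,0,0,0],[0,0,0,15,0,0,0]]]'
python3 - <<'E'
from h import *
c=snap('scene','scene3.png')['img'][140:260,180:340]
cv2.imwrite('pics/c5.png',cv2.resize(c,None,fx=5,fy=5,interpolation=cv2.INTER_CUBIC))
E
```

```text
t: 13.25
tool_pos: [0.5356, 0.0246, 0.1843]
eef_rot: [0.001, 0.663, 0.749, 0.001]
contact_force: [-0.6, -0.8, 0.0]
opening: 0.0003
finger_force: 0.0
t: 14.25
tool_pos: [0.5172, 0.17, 0.1825]
eef_rot: [0.0, 0.665, 0.747, -0.001]
contact_force: [-0.3, 0.5, 0.4]
opening: 0.0007
finger_force: 0.0
```

View pics/c5.png

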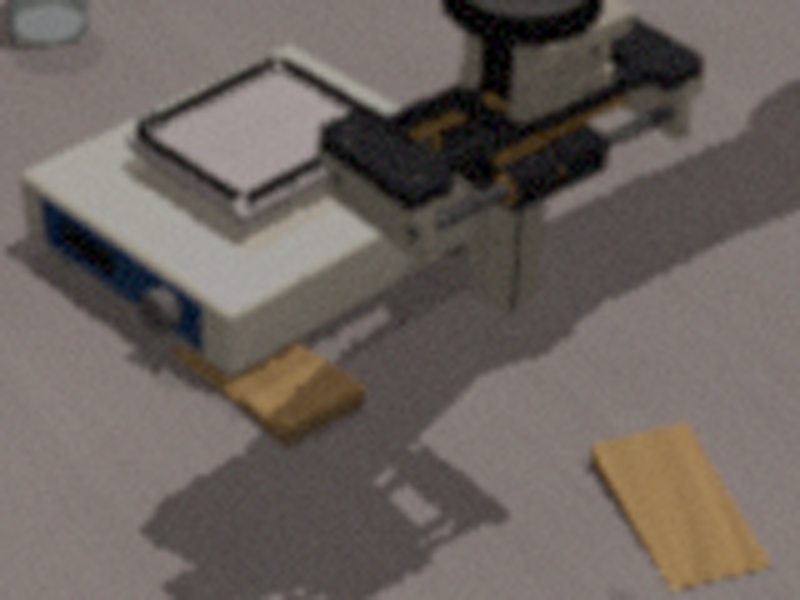

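The wedge is still in place, with its heel at (290,440) to (362,395), and the shaker's corners are unchanged.

```bash
python3 -c "
from cell import bot
print(bot.sign_off())"
```

```text
the job is handed in; nothing more can be done
None
```

I pushed the wedge snug under the short foot (about 5 N at the end), pressed that corner with about 11 N and saw no rocking, then let go and handed the job in; no verdict came back.

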